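# Load a flow-cell cartridge and hold its holder shut

### The job

Lay the flow-cell cartridge in the sprung bed of the holder with its two ports at the large-dowel end, setting it down rather than dropping it, and let go of it. Then fit the cover over it on the two dowels and press it down against the springs until both its feet are flush on the base plate; finish while still holding it pressed shut with the gripper, because the springs lift it as soon as you let go. Leave the other things on the bench where they are.

Things in the scene. Friction and masses are not known exactly. Their poses are not given: they have to be found in the camera images.
- cartridge: Flow-cell cartridge: flat black plastic bar 76 x 26 mm (its x, y), 8 mm thick, glass strip on top, 30 g; two white ports (7 mm across, 9 mm high) stand on top side by side at its +x end. Lies ports up on the bench. Origin: centre of its underside; z up.
- cartridge_ports (a point): point on the cartridge's top face midway between the two ports, 28 mm along +x from the cartridge's centre, 8 mm above its underside
- holder: Flow-cell holder, fixed to the bench: aluminium base plate 150 x 64 mm (x, y), its top face 16 mm above the bench, a steel dowel near each end, and between them the sprung bed. Origin: centre of the underside; x runs from the small dowel to the large one, z up.
- dowel_large (a point): foot of the large dowel (12 mm diameter) on the top face of the base plate, at holder x = +57, y = 0, z = 16 mm. It stands 25 mm tall; the top 6 mm taper to 5 mm diameter.
- dowel_small (a point): foot of the small dowel (8 mm diameter) on the top face of the base plate, at holder x = -57, y = 0, z = 16 mm. It stands 25 mm tall; the top 6 mm taper to 1 mm diameter.
- bed_seat (a point): centre of the seat (top face) of the dark steel sprung bed, at holder (0, 0, 28) mm with the bed up; axes as the holder's. Low outward-leaning stops, 5 mm high, locate the cartridge with 1 to 1.5 mm play each way. The bed is cut narrow (20 mm) over its middle 33 mm: room for fingers that hold the cartridge across its middle. Seated, the cartridge's x runs along the holder's x.
- bed (a joint): travel of the sprung bed, m: 0 up, grows as it is pressed straight down, stop at 0.006. Springs: 5 N to start moving it, 2 N more per mm. With the cartridge in and the cover flush on the base plate it reads 0.004 (13 N).
- cover: Cover: aluminium bridge 138 x 52 mm (x, y), 0.28 kg, on two end feet (24 mm long, 29 mm high) with a dowel hole through each; plate between them 21 to 29 mm above the feet's underside; on top a dark finned block. Stands feet down on the bench. Origin: centre, at the feet's underside; z up. Fits only with its x along the holder's x. Shut: origin over the holder's, 16 mm above the bench.
- cover_grip (a point): middle of the finned block on the cover, at cover (-9, 0, 42) mm. The block is 42 mm long (x), 28 mm wide (y: grip across this), from 29 to 55 mm above the feet's underside, with 12 mm of flat plate either side of it.
- hole_large (a point): centre of the large dowel hole (13.8 mm) at the underside of its foot, cover (+57, 0, 0) mm. Near this end, at x = +28, a 16 x 26 mm window in the plate lets the cartridge's ports through; from x = -34 to +16 the plate carries a rubber pad below, its face 16 mm above the feet's underside, that presses on the cartridge.
- hole_small (a point): centre of the small dowel hole (9.8 mm) at the underside of its foot, cover (-57, 0, 0) mm
- bottle: Amber glass reagent bottle, 62 mm across, 150 mm high. Origin: centre of its underside. A bystander.
- tube_rack: White rack of capped sample tubes, 90 x 190 mm, 75 mm high. Origin: centre of its underside. A bystander.
- beaker: Glass beaker, 70 mm across, 85 mm high. Origin: centre of its underside. A bystander.
- petri_dishes: Stack of two clear petri dishes, 90 mm across, 32 mm high. Origin: centre of its underside. A bystander.
- screwdriver: Black-handled screwdriver, 170 mm long, lying down (origin under the middle of its length). A bystander.
- tip_box: Pipette-tip box, grey with clear lid, 122 x 87 mm, 56 mm high. Origin: centre of its underside. A bystander.
- sample_jar: White plastic sample jar with screw cap, 44 mm across, 45 mm high. Origin: centre of its underside. A bystander.
- timer: White bench timer, 65 x 65 mm, 18 mm high. Origin: centre of its underside. A bystander.
Not all that is in view belongs to the job. What is shaped like the cover but red or turquoise is not meant. What is shaped like the holder but pink is not meant.

How it is judged (in metres and radians):
On the way, in this order (a step that is already met when the one before it is completed fails the run):
1. the cartridge lies in the bed, ports at the large-dowel end, let go (x of cartridge in the frame of bed_seat between -0.003 and 0.003 m and y of cartridge in the frame of bed_seat between -0.003 and 0.003 m and z of cartridge in the frame of bed_seat below 0.0015 m and x of cartridge_ports in the frame of bed_seat above 0.02 m and contact force between the fingers and cartridge below 0.1 N), for 0.2 s.
2. the cover is on both dowels, over the cartridge (horizontal distance between hole_large and dowel_large below 0.0025 m and horizontal distance between hole_small and dowel_small below 0.0025 m and z of each of hole_large, hole_small in the frame of holder below 0.028 m and x of cartridge in the frame of bed_seat between -0.003 and 0.003 m and y of cartridge in the frame of bed_seat between -0.003 and 0.003 m and z of cartridge in the frame of bed_seat below 0.0015 m and x of cartridge_ports in the frame of bed_seat above 0.02 m), for 0.05 s.
At the end, for the whole second after the job is handed in: Cartridge within 3 mm of the bed's centre, ports at the large-dowel end; cover's holes within 2.5 mm of their dowels, both feet within 1.5 mm of the base plate, bed pressed down over 2 mm; fingers still holding or pressing the cover with over 4 N (horizontal distance between hole_large and dowel_large below 0.0025 m and horizontal distance between hole_small and dowel_small below 0.0025 m and z of each of hole_large, hole_small in the frame of holder below 0.0175 m and x of cartridge in the frame of bed_seat between -0.003 and 0.003 m and y of cartridge in the frame of bed_seat between -0.003 and 0.003 m and z of cartridge in the frame of bed_seat below 0.0015 m and x of cartridge_ports in the frame of bed_seat above 0.02 m and value of joint bed above 0.002 m and contact force between the fingers and cover above 4 N); the arm keeps its last pose, push and grip.
It fails at once if the cartridge or the cover is dropped or thrown (moves faster than 0.6 m/s out of the fingers) ((linear speed of cartridge above 0.6 m/s and contact force between the fingers and cartridge below 0.01 N) or (linear speed of cover above 0.6 m/s and contact force between the fingers and cover below 0.01 N)).
It fails at once if a bystander is moved by more than 3 cm or tipped (distance of any of bottle, tube_rack, beaker, petri_dishes, screwdriver, tip_box, sample_jar, timer from where it was at the start of the episode above 0.03 m or angle between any of bottle, tube_rack, beaker, petri_dishes, tip_box, sample_jar, timer's own z axis and vertical above 0.5 rad).
It also fails if it takes over 58 s, if anything falls off the work surface, if the arm or the gripper's body presses on something with over 40 N, if the wrist force passes 120 N, or if a joint passes its speed limit or range.

### The arm

A 6-joint arm with a two-finger parallel gripper is mounted at the origin on the work surface. World frame = base frame: x ahead of the robot, y to its left, z up, the work surface at z = 0. Lengths are in mm, angles in degrees, forces in N, time in s.
With the tool pointing down it reaches from about 300 to 850 mm from the base axis. Payload 4.2 kg.
Tool frame: the origin (TCP) lies between the finger pads; the fingertips stand 19 mm ahead of it and the grasp point (between the pads) is the TCP (env.tips_ahead is the distance from the TCP to the fingertips, in mm); z points along the fingers, y is the direction in which the jaws open and shut (so a half turn about z gives the same grasp; the last joint's range is limited). The gripper opens to 91 mm and grips with 3 to 60 N. Pads are 32 mm wide; open, the fingers measure 118 mm over their backs; the gripper's body (76 mm by 178 mm) begins 60 mm behind the grasp point.
Start: joints at [67.208, 18.312, 89.639, -0, 72.044, -1.146], TCP at [212.107, 534.464, 232.976] pointing down, gripper open.
Joint ranges: [-177.97, 177.97], [-48.28, 115.42], [12.27, 149.76], [-77.06, 257.06], [2.81, 150.46], [-146.56, 146.56]. Speed limits (degrees/s): [147.25, 147.25, 180, 180, 180, 180].

### API

Orientations are given as [roll, pitch, yaw] about the fixed x, y, z axes, in that order (R = Rz(yaw) Ry(pitch) Rx(roll)).
In Python, from workcell import telemetry, viewer, job_done, env gives the robot as it stands. The module is installed in compiled form; this text tells all that it offers.
- The arm moves only by the shell command python3 -m jog 'ROWS' [FORCE]. ROWS is JSON, a list of rows, each a list of 3 entries, a list of its own where there are three numbers: the shift along the tool's x, y, z in cm, then the turn about the tool's z in degrees, then the opening, from 0 (shut) to 1 (fully open). A call has 1 to 10 rows; each row shifts and turns the pose as measured when the row begins, along the tool's axes as they then stand; what a row does not reach is not made up. A row lasts 1/8 s, in which the tool goes at most 62.5 mm and 10.7 degrees, less where a joint would pass 70% of its speed; a pose out of reach is approached as far as the arm can. A call is refused whole if a number of a shift passes 6.25 or a number of a turn 10.7, either way. A call with a gripper value outside its range is refused whole. The fingers move at their own pace and stop on an object; FORCE is the grip in N (left out, the last holds). Time passes only in rows, so rows that do not move let the fingers close. It gives the time, the measured TCP pose, the force and the opening at its end, in the units of the state.
- telemetry.state(): the state, without advancing time (a new reading comes with each control period).
- viewer.grab_frame(name): name is "scene" or "top" or "wrist"; returns a dict with "color" (400x640x3 uint8, red, green, blue), "K" (3x3 intrinsics, pixels), "rvec" (rotation vector, rad) and "tvec" (3), from world to camera coordinates, as OpenCV has them. Camera axes: x right, y down, z forward; pixel columns grow to the right and rows downward; lengths in mm; the calibration is good to about 2 mm. The wrist camera is an equidistant fisheye: a pixel r from the principal point sees the ray r / f radians off the axis. A picture is of the moment at which its call begins. There is no depth.
- job_done(): hands the job in, once; it reports no verdict.
The state is a dict: "time_s": time; "qpos": joint angles; "qvel": joint speeds; "effort": joint torques, N m; "ee_pos": TCP position; "ee_rot": TCP orientation; "force": force on the tool from outside, world axes, zero at the start; "torque": the same for the moment, N m; "gripper_width": finger opening in mm.
Only numpy, scipy, OpenCV 4.12 (cv2) and the standard library are available. Lean on these libraries where they do the work, as an engineer would, in place of code of your own. Each camera call takes 0.05 s, during which the arm holds its last target. There are 200 camera calls.

## Working session

There is one attempt and no reset: what is moved stays moved. The work goes in short steps, Python scripts to look and compute and a shell command to move; the robot and the scene stay as the last step left them, time stands still between calls to the robot, and variables do not carry over. Pictures are saved under pics/ and viewed, about 8 in all and at most 12, crops included, and the job is handed in when it is done.

```bash
mkdir -p pics
cat > h.py <<'E'
import numpy as np, cv2, json
from workcell import telemetry, viewer, job_done, env
from scipy.spatial.transform import Rotation as R
def grab(n, fn=None):
    f=viewer.grab_frame(n)
    np.savez('pics/%s.npz'%(fn or n), **{k:np.asarray(v) for k,v in f.items()})
    if fn: cv2.imwrite('pics/%s.png'%fn, f["color"][:,:,::-1])
    return f
def load(fn): return dict(np.load('pics/%s.npz'%fn))
def ray(f,u,v,fish=False):
    K=np.array(f["K"],float); Rm=cv2.Rodrigues(np.array(f["rvec"],float))[0]; t=np.array(f["tvec"],float).ravel()
    x=(u-K[0,2])/K[0,0]; y=(v-K[1,2])/K[1,1]
    if fish:
        r=np.hypot(x,y); s=np.sin(r)/r if r>1e-9 else 1; d=np.array([x*s,y*s,np.cos(r)])
    else: d=np.array([x,y,1.])
    return -Rm.T@t, Rm.T@d
def at(f,u,v,z,fish=False):
    c,d=ray(f,u,v,fish); return c+d*(z-c[2])/d[2]
def proj(f,P,fish=False):
    K=np.array(f["K"],float); Rm=cv2.Rodrigues(np.array(f["rvec"],float))[0]; t=np.array(f["tvec"],float).ravel()
    p=Rm@np.array(P,float)+t
    if fish:
        r=np.hypot(p[0],p[1]); th=np.arctan2(r,p[2]); x,y=p[:2]/r*th
    else: x,y=p[:2]/p[2]
    return np.array([K[0,0]*x+K[0,2],K[1,1]*y+K[1,2]])
E
python3 - <<'E'
from h import *
for n in ["top","scene"]:
    f=grab(n,n+"1"); print(n,f["K"],-cv2.Rodrigues(np.array(f["rvec"]))[0].T@f["tvec"])
print(telemetry.state())
E
```

```text
top [[379.89989724   0.         320.48741666]
 [  0.         379.89989724 196.53420836]
 [  0.           0.           1.        ]] [ 428.61028362   26.83526018 1375.98821523]
scene [[441.57227933   0.         321.05741271]
 [  0.         441.57227933 195.80054244]
 [  0.           0.           1.        ]] [1138.46415546  -70.0435427  1064.00503014]
{'time_s': 0.1, 'qpos': array([ 6.72074775e+01,  1.83492670e+01,  8.96974583e+01,  1.18344264e-03,
        7.20430291e+01, -1.14497488e+00]), 'qvel': array([-0.08256839, -0.11119818, -0.14150976, -0.00544236, -0.0587568 ,
       -0.01573033]), 'effort': array([-6.93048823e-04, -4.13336742e+01, -2.32510346e+01,  7.27772014e-02,
        4.21850430e-02, -6.27203940e-05]), 'ee_pos': array([211.94554426, 534.08428126, 232.20466337]), 'ee_rot': array([-1.79910286e+02, -2.91849193e-03,  1.58352084e+02]), 'force': array([-0.38812425, -1.16420873,  0.11085316]), 'torque': array([ 0.00448402,  0.01640271, -0.0117345 ]), 'gripper_width': 91.15104924000096}
```

View pics/top1.png

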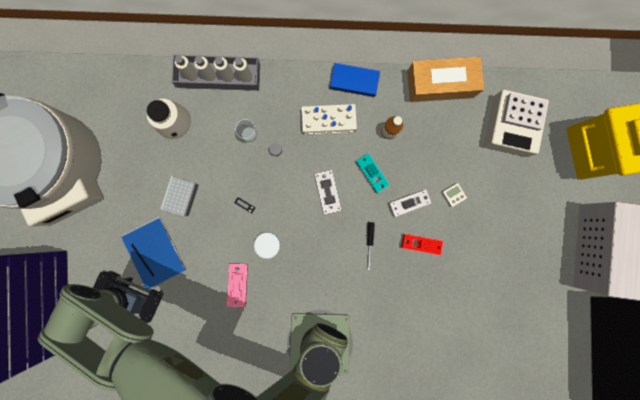

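View pics/scene1.png

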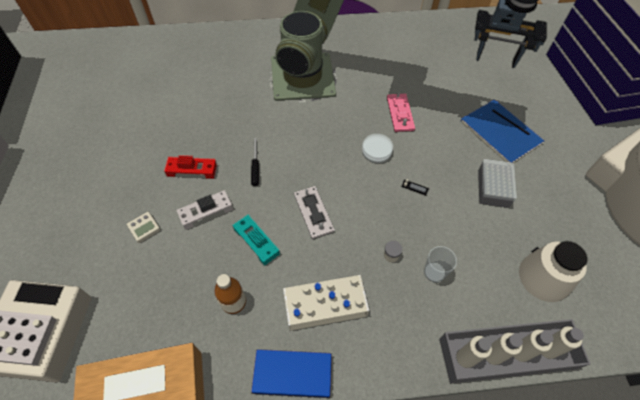

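Run:
```python
from h import *
t=cv2.imread('pics/top1.png'); s=cv2.imread('pics/scene1.png')
def c(im,u,v,w=44,h=50): return cv2.resize(im[v-h//2:v+h//2,u-w//2:u+w//2],(264,300),interpolation=cv2.INTER_CUBIC)
cv2.imwrite('pics/comp1.png',np.vstack([np.hstack([c(t,245,205),c(t,328,192),c(t,410,203)]),np.hstack([c(s,415,187),c(s,314,212,),c(s,205,208,66,75)])]))
f=load('top1')
for n,u,v,z in [("cart",245,205,8),("holder",328,192,16),("cover",410,203,29)]:print(n,at(f,u,v,z))
```

```text
cart [480.86440235 282.6333966    8.        ]
holder [535.69434482 -14.2185139   16.        ]
cover [ 503.82818025 -306.77485518   29.        ]
```

View pics/comp1.png

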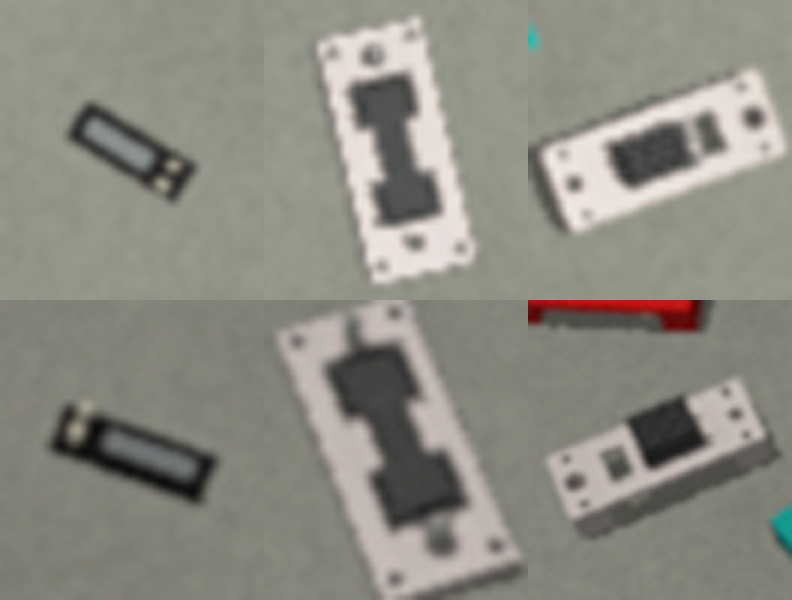

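```bash
cat >> h.py <<'E'
def plan(x,y,z,yaw,n=None,step=55):
    s=telemetry.state(); p=np.array(s["ee_pos"]); y0=s["ee_rot"][2]
    d=np.array([x,y,z])-p; dy=(yaw-y0+180)%360-180
    n=n or int(max(np.ceil(np.linalg.norm(d)/step),np.ceil(abs(dy)/10.5),1)); o=[]
    for i in range(n):
        a=np.radians(y0+dy*i/n); e=d/n/10
        o.append([round(float(e@[np.cos(a),np.sin(a),0]),2),round(float(e@[np.sin(a),-np.cos(a),0]),2),round(float(-e[2]),2)])
    print("turn/row",round(-dy/n,2),"n",n); print(o)
def st():
    s=telemetry.state(); print(round(s["time_s"],2),np.round(s["ee_pos"],1),np.round(s["ee_rot"],1),"F",np.round(s["force"],1),"T",np.round(s["torque"],2),"w",round(s["gripper_width"],1),"q6",round(s["qpos"][5],1))
E
python3 -c "
from h import *
plan(481,283,180,58)"
```

```text
turn/row 10.04 n 10
[[-3.43, -1.34, 0.52], [-3.61, -0.72, 0.52], [-3.68, -0.08, 0.52], [-3.64, 0.56, 0.52], [-3.48, 1.18, 0.52], [-3.22, 1.77, 0.52], [-2.87, 2.31, 0.52], [-2.42, 2.77, 0.52], [-1.9, 3.15, 0.52], [-1.32, 3.43, 0.52]]
```

```bash
python3 -m jog '[[[-3.4,-1.3,0.5],10,0.6],[[-3.6,-0.7,0.5],10,0.6],[[-3.7,-0.1,0.5],10,0.6],[[-3.6,0.6,0.5],10,0.6],[[-3.5,1.2,0.5],10,0.6],[[-3.2,1.8,0.5],10,0.6],[[-2.9,2.3,0.5],10,0.6],[[-2.4,2.8,0.5],10,0.6],[[-1.9,3.2,0.5],10,0.6],[[-1.3,3.4,0.5],10,0.6]]'; python3 -c "
from h import *
st(); plan(481,283,180,58)
f=grab('wrist','w1'); print(f['K'],-cv2.Rodrigues(np.array(f['rvec']))[0].T@f['tvec']); print(proj(f,[481,283,8],True))"
```

```text
time_s: 1.35
ee_pos: [481.3, 271.1, 176.8]
ee_rot: [-179.9, 0.5, 55.3]
force: [0.5, 0.0, 0.5]
gripper_width: 54.8
1.35 [481.3 271.1 176.8] [-179.9    0.5   55.3] F [0.5 0.  0.5] T [-0.07  0.09  0.03] w 54.8 q6 63.0
turn/row -2.67 n 1
[[0.96, -0.71, -0.32]]
[[309.70691629   0.         314.89073658]
 [  0.         309.70691629 199.82804809]
 [  0.           0.           1.        ]] [523.67404334 331.58047126 328.480285  ]
[308.38212729 177.99227302]
```

View pics/w1.png

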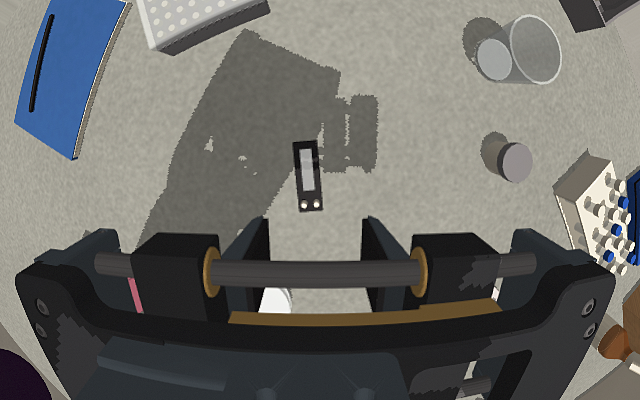

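```bash
cat >> h.py <<'E'
def rectfit(f,u0,u1,v0,v1,thr,z,above=False):
    g=cv2.cvtColor(f["color"],cv2.COLOR_RGB2GRAY); m=np.zeros_like(g); m[v0:v1,u0:u1]=255*(g[v0:v1,u0:u1]<thr)
    n,l,s,c=cv2.connectedComponentsWithStats(m); k=1+np.argmax(s[1:,4])
    vv,uu=np.where(l==k); P=np.array([at(f,u,v,z,True)[:2] for u,v in zip(uu,vv)],np.float32)
    (c,wh,a)=cv2.minAreaRect(P); b=cv2.boxPoints((c,wh,a))
    e=b[1]-b[0] if np.linalg.norm(b[1]-b[0])>np.linalg.norm(b[2]-b[1]) else b[2]-b[1]
    print("centre",np.round(c,1),"size",np.round(wh,1),"yaw mod180",round(float(np.degrees(np.arctan2(e[1],e[0]))),1),"px",s[k])
E
python3 -c "
from h import *
f=load('w1')
for t in (40,55,70): rectfit(f,285,335,130,220,t,7)
for p in [(304,206),(318,204)]: print(at(f,*p,17,True))
im=cv2.imread('pics/w1.png')[130:225,270:350]; cv2.imwrite('pics/w1c.png',cv2.resize(im,None,fx=6,fy=6,interpolation=cv2.INTER_CUBIC))"
```

```text
centre [492.1 303.8] size [31.5 25. ] yaw mod180 60.6 px [293 140  26  31 375]
centre [481.2 285. ] size [75.5 25.5] yaw mod180 60.0 px [293 140  29  72 970]
centre [481.3 284.8] size [76.  26.2] yaw mod180 60.6 px [ 292  140   30   72 1050]
[461.26913992 262.44128038  17.        ]
[474.59844006 255.90019422  17.        ]
```

```bash
python3 -m jog '[[[1.0,-0.8,3],-5,0.5],[[0.2,-0.2,5],0,0.5],[[0,0,3],0,0.5],[[0,0,0],0,0.5]]' 25; python3 -c "
from h import *
st(); plan(481.2,284.9,22.5,60.3)"
```

```text
time_s: 1.9
ee_pos: [483.1, 281.6, 62.6]
ee_rot: [179.9, 0.6, 60.0]
force: [0.7, -0.2, 0.6]
gripper_width: 45.3
1.9 [483.1 281.6  62.6] [179.9   0.6  60. ] F [ 0.7 -0.2  0.6] T [-0.05  0.09  0.02] w 45.3 q6 59.5
turn/row -0.27 n 1
[[0.19, -0.33, 4.01]]
```

```bash
python3 -m jog '[[[0.2,-0.3,2.0],-0.3,0.5],[[0,-0.1,1.4],0,0.5],[[0,0,0.4],0,0.5],[[0,0,0],0,0.5]]' ; python3 -c "
from h import *
st(); plan(481.2,284.9,22.5,60.3)"
```

```text
time_s: 2.4
ee_pos: [482.9, 286.7, 27.4]
ee_rot: [179.7, 0.2, 60.4]
force: [0.2, -0.2, 0.3]
gripper_width: 46.0
2.4 [482.9 286.7  27.4] [179.7   0.2  60.4] F [ 0.2 -0.2  0.3] T [-0.07  0.07 -0.03] w 46.0 q6 59.7
turn/row 0.09 n 1
[[-0.24, -0.06, 0.49]]
```

```bash
python3 -m jog '[[[-0.24,-0.06,0.4],0,0.5],[[0,0,0.1],0,0.5],[[0,0,0],0,0.5]]' ; python3 -c "
from h import *
st(); plan(481.2,284.9,22.5,60.3)"
```

```text
time_s: 2.78
ee_pos: [482.0, 285.1, 23.6]
ee_rot: [179.7, 0.1, 60.4]
force: [0.1, 0.1, -0.1]
gripper_width: 45.3
2.77 [482.  285.1  23.6] [1.797e+02 1.000e-01 6.040e+01] F [ 0.1  0.1 -0.1] T [-0.04  0.11  0.04] w 45.3 q6 59.6
turn/row 0.08 n 1
[[-0.06, -0.06, 0.11]]
```

Close the fingers, then lift.

```bash
python3 -m jog '[[[-0.05,0,0.1],0,0.5],[[0,0,0],0,0.2],[[0,0,0],0,0.2],[[0,0,0],0,0.1],[[0,0,0],0,0.1],[[0,0,0],0,0.1]]' 25; python3 -m jog '[[[0,0,-2],0,0.1],[[0,0,-5],0,0.1],[[0,0,-5],0,0.1],[[0,0,-2],0,0.1]]'; python3 -c "
from h import *
st(); f=grab('wrist','w2'); plan(536,-14,150,-168)
im=cv2.imread('pics/w2.png')[120:330,180:460]; cv2.imwrite('pics/w2c.png',cv2.resize(im,None,fx=2.5,fy=2.5,interpolation=cv2.INTER_CUBIC))"
```

```text
time_s: 3.52
ee_pos: [482.0, 284.7, 22.8]
ee_rot: [179.6, 0.1, 60.4]
force: [0.1, 0.1, -0.1]
gripper_width: 25.9
time_s: 4.03
ee_pos: [480.1, 284.6, 164.4]
ee_rot: [179.8, 0.4, 60.4]
force: [-0.7, -0.2, 0.1]
gripper_width: 25.4
4.03 [480.1 284.6 164.4] [179.8   0.4  60.4] F [-0.7 -0.2  0.1] T [-0.08  0.07  0.03] w 25.4 q6 59.5
turn/row -10.12 n 13
[[-1.79, 1.51, 0.12], [-2.03, 1.17, 0.12], [-2.2, 0.79, 0.12], [-2.31, 0.39, 0.12], [-2.34, -0.02, 0.12], [-2.3, -0.43, 0.12], [-2.19, -0.83, 0.12], [-2.01, -1.2, 0.12], [-1.77, -1.53, 0.12], [-1.47, -1.82, 0.12], [-1.13, -2.05, 0.12], [-0.75, -2.22, 0.12], [-0.35, -2.31, 0.12]]
```

View pics/w2c.png

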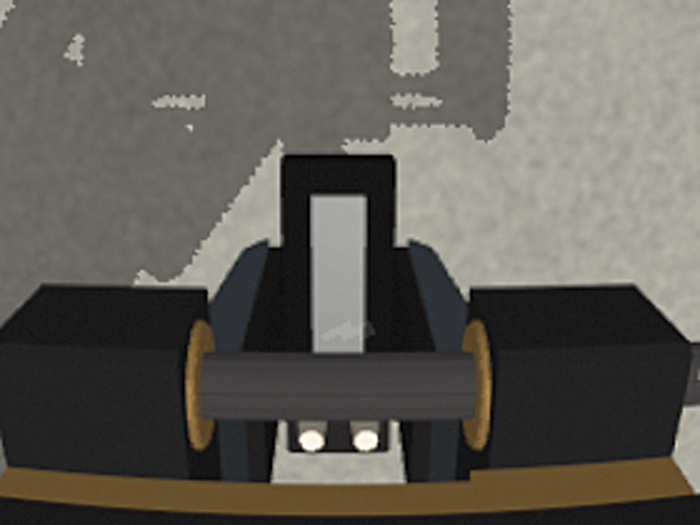

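```bash
python3 -m jog '[[[-1.8,1.5,0],-10.1,0.1],[[-2.0,1.2,0],-10.1,0.1],[[-2.2,0.8,0],-10.1,0.1],[[-2.3,0.4,0],-10.1,0.1],[[-2.3,0,0],-10.1,0.1],[[-2.3,-0.4,0],-10.1,0.1],[[-2.2,-0.8,0],-10.1,0.1],[[-2.0,-1.2,0],-10.1,0.1],[[-1.8,-1.5,0],-10.1,0.1],[[-1.5,-1.8,0],-10.1,0.1]]'; python3 -m jog '[[[-1.1,-2.1,0],-10.1,0.1],[[-0.8,-2.2,0],-10.1,0.1],[[-0.4,-2.3,0],-10.1,0.1],[[0,0,0],0,0.1]]' ; python3 -c "
from h import *
f=load('w2'); p=np.array([480.1,284.6,164.4]); Rt=R.from_euler('xyz',[179.8,.4,60.4],degrees=True).as_matrix()
for u,v,z in [(315.2,182,149.6),(304.4,296,158.6),(326.4,296,158.6)]: print('tool',np.round(Rt.T@(at(f,u,v,z,True)-p),1))
st(); grab('wrist','w3'); plan(536,-14,150,-168)"
```

```text
time_s: 5.32
ee_pos: [528.5, 50.8, 159.9]
ee_rot: [-179.5, -0.3, 165.0]
force: [0.3, 0.2, -0.3]
gripper_width: 25.9
time_s: 5.82
ee_pos: [545.1, -20.7, 156.3]
ee_rot: [-179.8, -0.8, -163.9]
force: [0.4, 0.5, -0.8]
gripper_width: 25.6
tool [38.4  0.3 14.5]
tool [-28.9  -6.1   6. ]
tool [-28.9   7.    6. ]
5.83 [545.1 -20.7 156.3] [-179.8   -0.8 -163.9] F [ 0.4  0.5 -0.8] T [0.07 0.09 0.03] w 25.6 q6 -109.0
turn/row 4.09 n 1
[[0.67, 0.81, 0.62]]
```

View pics/w3.png

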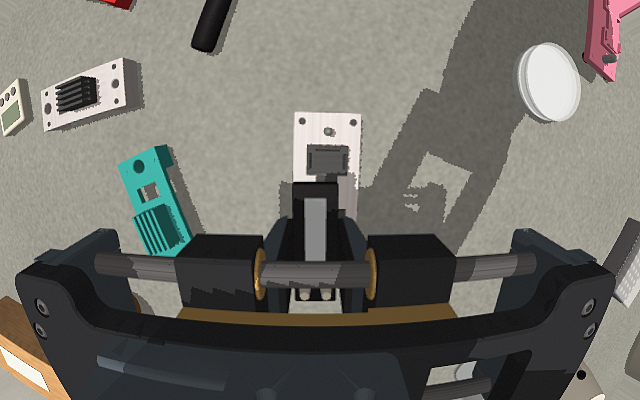

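```bash
python3 -m jog '[[[-4,0.8,0],4,0.1],[[-4,0,0],0,0.1],[[0,0,0],0,0.1]]' ; python3 -c "
from h import *
st(); f=grab('wrist','w4')
im=cv2.imread('pics/w4.png')[60:290,190:460]; cv2.imwrite('pics/w4c.png',cv2.resize(im,None,fx=2.6,fy=2.6,interpolation=cv2.INTER_CUBIC))"
```

```text
time_s: 6.25
ee_pos: [619.7, 10.3, 153.5]
ee_rot: [-179.9, -1.0, -168.4]
force: [-0.2, 0.6, -1.2]
gripper_width: 25.7
6.25 [619.7  10.3 153.5] [-179.9   -1.  -168.4] F [-0.2  0.6 -1.2] T [0.07 0.06 0.01] w 25.7 q6 -101.5
```

View pics/w4c.png

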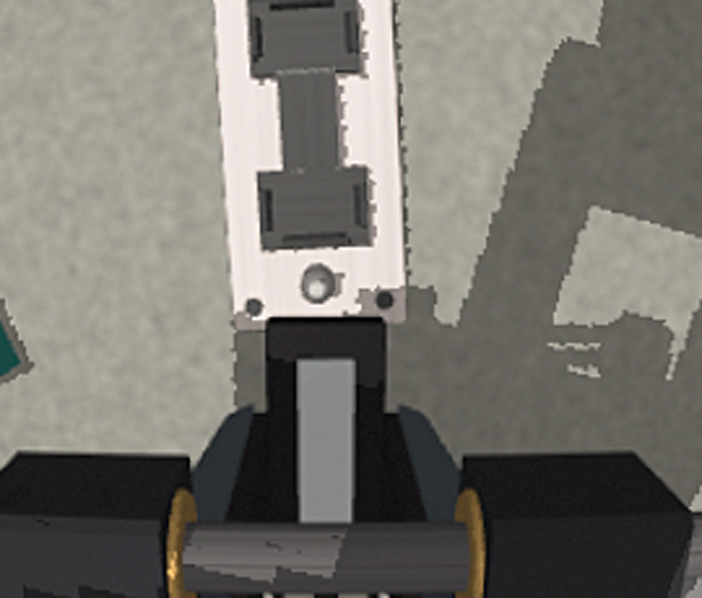

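```bash
cat > fit.py <<'E'
from h import *
from scipy.optimize import least_squares
def fit(f,obs,x0,yaw=None):
    def res(p):
        c,s=np.cos(p[2]),np.sin(p[2]); r=[]
        for (X,Y,Z),(u,v) in obs: r+=list(proj(f,[p[0]+c*X-s*Y,p[1]+s*X+c*Y,Z],True)-[u,v])
        return np.array(r)
    o=least_squares(res,[x0[0],x0[1],np.radians(x0[2])],loss='soft_l1')
    print("xy",np.round(o.x[:2],1),"yaw",round(np.degrees(o.x[2]),2)); print(np.round(res(o.x).reshape(-1,2),1).tolist()); return o.x
if __name__=="__main__":
    f=load('w4'); px=lambda a,b:(190+(a-.8)/2.6,60+(b-.8)/2.6)
    fit(f,[((-16.5,-10,28),px(280,74)),((-16.5,10,28),px(341,72)),((16.5,-10,28),px(284,171)),((16.5,10,28),px(344,168)),((57,0,41),px(318,281))],(535,-14,12))
    f3=load('w3')  # small dowel tip in previous view
    print(at(f3,329.5,131,41,True), at(f,*px(318,281),41,True))
    im=cv2.imread('pics/w4.png')[10:180,230:370]; im2=cv2.imread('pics/w3.png')[100:220,270:380]
    a=cv2.resize(im,(490,595),interpolation=cv2.INTER_CUBIC); b=cv2.resize(im2,(300,327),interpolation=cv2.INTER_CUBIC)
    o=np.zeros((595,790,3),np.uint8); o[:,:490]=a; o[:327,490:]=b; cv2.imwrite('pics/comp2.png',o)
E
python3 fit.py
```

```text
xy [536.  -11.6] yaw 13.74
[[0.5, 0.1], [-0.5, -0.0], [0.3, -0.8], [-0.3, -0.5], [0.0, 3.2]]
[480.45067554 -26.53493502  41.        ] [588.63875659   1.35774003  41.        ]
```

View pics/comp2.png

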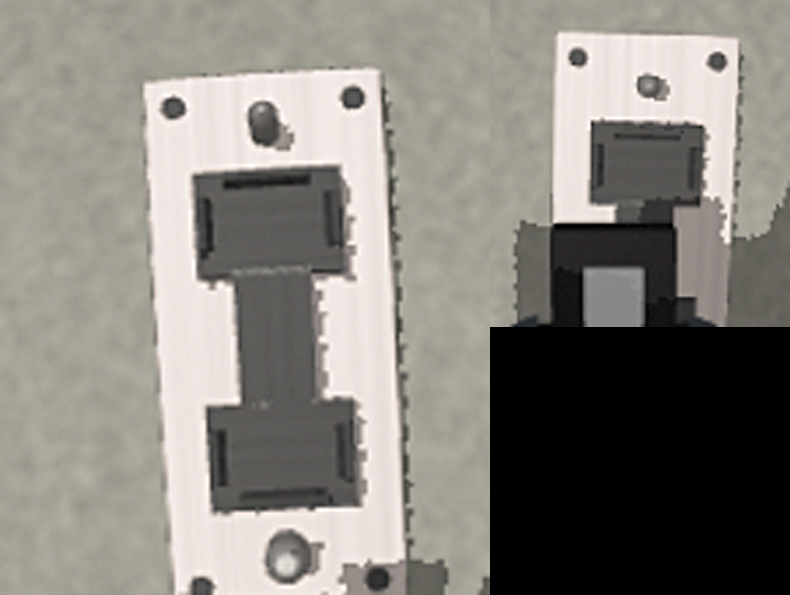

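Run:
```python
from fit import *
f=load('w4'); q=lambda a,b:(230+(a-1.25)/3.5,10+(b-1.25)/3.5)
print(-cv2.Rodrigues(f['rvec'])[0].T@f['tvec'])
fit(f,[((-75,-32,16),q(145,84)),((-75,32,16),q(380,69)),((57,0,41),q(286,566)),((-57,0,41),q(259,104)),((-16.5,-10,28),q(235,271)),((-16.5,10,28),q(314,267)),((16.5,-10,28),q(240,407)),((16.5,10,28),q(318,404))],(535,-14,12))
fit(f,[((57,0,41),q(286,566)),((-57,0,41),q(259,104))],(535,-14,12))
p=np.array([619.7,10.3,153.5]); Rt=R.from_euler('xyz',[-179.9,-1.0,-168.4],degrees=True).as_matrix()
u,v=190+327/2.6,60+318/2.6; print('cart far edge tool',Rt.T@(at(f,u,v,138.7,True)-p))
```

```text
[551.54493943  -3.50521649 306.9883053 ]
xy [536.5 -12.8] yaw 14.69
[[-0.4, -0.7], [0.4, -0.5], [0.3, -0.2], [0.9, 1.7], [-0.6, 1.6], [-0.7, 1.5], [0.0, -0.9], [0.1, -1.2]]
xy [535.9 -13.4] yaw 14.91
[[-0.0, -1.0], [0.0, 1.1]]
cart far edge tool [37.55398101  0.58086343 15.45677138]
```

```bash
python3 -c "
from h import *
plan(536.1,-13.5,95,-165.3)"
```

```text
turn/row -1.53 n 2
[[4.25, -0.33, 2.92], [4.26, -0.21, 2.92]]
```

```bash
python3 -m jog '[[[3.5,-0.3,2],-3,0.1],[[3.5,-0.2,2],0,0.1],[[1.5,0,1.5],0,0.1],[[0,0,0],0,0.1]]' ; python3 -c "
from h import *
st(); f=grab('wrist','w5'); plan(536.1,-13.5,95,-165.3)
im=cv2.imread('pics/w5.png')[60:310,220:430]; cv2.imwrite('pics/w5c.png',cv2.resize(im,None,fx=2.8,fy=2.4,interpolation=cv2.INTER_CUBIC)) if 0 else cv2.imwrite('pics/w5c.png',cv2.resize(im,None,fx=2.4,fy=2.4,interpolation=cv2.INTER_CUBIC))"
```

```text
time_s: 6.8
ee_pos: [527.2, -13.5, 98.2]
ee_rot: [179.9, -1.4, -165.4]
force: [-0.1, -0.7, 0.1]
gripper_width: 25.2
6.8 [527.2 -13.5  98.2] [ 179.9   -1.4 -165.4] F [-0.1 -0.7  0.1] T [0.07 0.01 0.06] w 25.2 q6 -106.9
turn/row -0.09 n 1
[[-0.72, -0.2, 0.39]]
```

View pics/w5c.png

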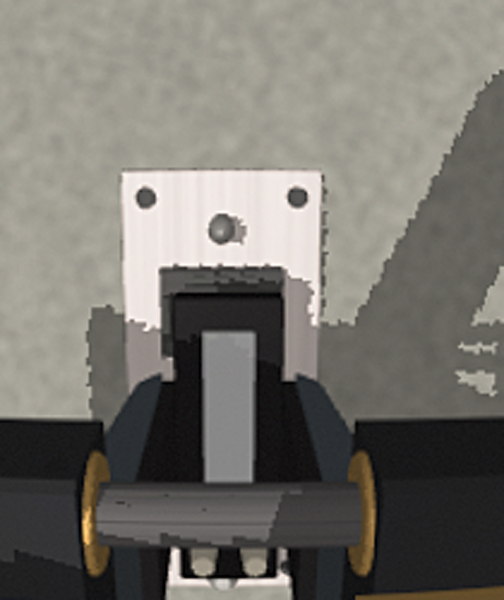

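Run:
```python
from fit import *
f=load('w5'); q=lambda a,b:(220+(a-.7)/2.4,60+(b-.7)/2.4)
fit(f,[((-75,-32,16),q(121,170)),((-75,32,16),q(323,171.5)),((-57,0,41),q(219,222))],(536,-13,14.7))
p=np.array([527.2,-13.5,98.2]); Rt=R.from_euler('xyz',[179.9,-1.4,-165.4],degrees=True).as_matrix()
for a,b,z in [(174,293,82.5),(285,293,82.5)]: 
  P=at(f,*q(a,b),z,True); print('cart far corners tool',Rt.T@(P-p),P)
```

```text
xy [536.4 -14.1] yaw 13.82
[[-0.2, -0.9], [-0.2, -0.5], [0.4, 4.2]]
cart far corners tool [ 37.6939768  -12.52253422  16.60407832] [493.49022877 -35.19116157  82.5       ]
cart far corners tool [37.69128714 13.24846497 16.64899151] [486.99674326 -10.25161327  82.5       ]
```

Run:
```python
from fit import *
f=load('w5'); q=lambda a,b:(220+(a-.7)/2.4,60+(b-.7)/2.4)
fit(f,[((-75,-32,16),q(121,170)),((-75,32,16),q(323,171.5)),((-57,0,41),q(221,229))],(536,-13,14.7))
g=f["color"].astype(float).mean(2)
e=[]
for u in range(275,350,5):
    c=g[120:140,u]; e.append((u,120.5+np.argmax(np.diff(c))))
A=at(f,*e[0],16,True);B=at(f,*e[-1],16,True); d=B-A; print(e,np.degrees(np.arctan2(d[1],d[0]))-90)
f=load('w4');g=f["color"].astype(float).mean(2)
e=[]
for v in range(40,150,10):
    c=g[v,265:300]; e.append((265.5+np.argmax(np.diff(c)),v))
P=np.array([at(f,*x,16,True)[:2] for x in e]);k=np.polyfit(P[:,0],P[:,1],1); print(np.degrees(np.arctan(k[0])),'y at 536:',np.polyval(k,536.4)+32/np.cos(np.arctan(k[0])))
```

```text
xy [536.4 -13.6] yaw 14.12
[[0.0, -0.5], [-0.0, -0.5], [-0.0, 1.5]]
[(275, np.float64(131.5)), (280, np.float64(130.5)), (285, np.float64(130.5)), (290, np.float64(130.5)), (295, np.float64(130.5)), (300, np.float64(130.5)), (305, np.float64(130.5)), (310, np.float64(130.5)), (315, np.float64(130.5)), (320, np.float64(130.5)), (325, np.float64(130.5)), (330, np.float64(130.5)), (335, np.float64(130.5)), (340, np.float64(130.5)), (345, np.float64(130.5))] 15.305613591581917
11.910935549891239 y at 536: -12.498260939372145
```

```bash
cat > tgt.py <<'E'
from h import *
import sys
def off(c=(-0.4,.36,20)):
    s=telemetry.state(); d=R.from_euler('xyz',s["ee_rot"],degrees=True).as_matrix()@np.array(c); return d
d=off(); st(); print("cart now",np.round(telemetry.state()["ee_pos"]+d,1)); plan(536.4-d[0],-13.3-d[1],float(sys.argv[1]),-165.8,1)
E
python3 -m jog '[[[-0.8,-0.2,1.5],0.4,0.1],[[0,0,1.5],0,0.1],[[0,0,0.5],0,0.1],[[0,0,0],0,0.1]]'; python3 tgt.py 56
```

```text
time_s: 7.35
ee_pos: [539.3, -12.9, 62.2]
ee_rot: [180.0, -1.1, -165.8]
force: [0.2, 0.4, -0.6]
gripper_width: 25.2
7.35 [539.3 -12.9  62.2] [ 180.    -1.1 -165.8] F [ 0.2  0.4 -0.6] T [0.05 0.01 0.  ] w 25.2 q6 -106.3
cart now [539.3 -12.5  42.2]
turn/row -0.02 n 1
[[0.3, -0.01, 0.62]]
```

```bash
python3 -m jog '[[[0.3,0,0.2],0,0.1],[[0,0,0.2],0,0.1],[[0,0,0],0,0.1]]'; python3 tgt.py 54; python3 -c "
from h import *
f=grab('wrist','w6')
im=cv2.imread('pics/w6.png')[110:320,240:400]; cv2.imwrite('pics/w6c.png',cv2.resize(im,None,fx=2.8,fy=2.8,interpolation=cv2.INTER_CUBIC))"
```

```text
time_s: 7.72
ee_pos: [536.5, -13.7, 58.4]
ee_rot: [180.0, -1.0, -165.8]
force: [-0.2, -0.3, 0.2]
gripper_width: 26.0
7.72 [536.5 -13.7  58.4] [ 180.    -1.  -165.8] F [-0.2 -0.3  0.2] T [ 0.06 -0.06 -0.01] w 26.0 q6 -106.4
cart now [536.5 -13.3  38.4]
turn/row -0.02 n 1
[[0.01, 0.0, 0.44]]
```

View pics/w6c.png

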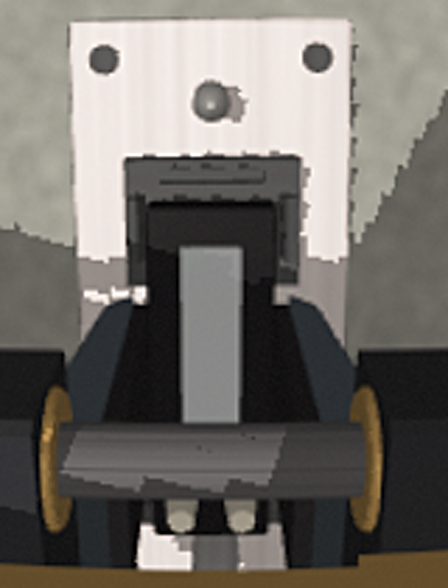

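Run:
```python
from fit import *
f=load('w6'); q=lambda a,b:(240+(a-.9)/2.8,110+(b-.9)/2.8)
o=fit(f,[((-75,-32,16),q(70,21)),((-75,32,16),q(350,20)),((-57,0,41),q(210,101)),((57-114,0,41),q(210,101))],(536,-13,14.7))
c,s=np.cos(o[2]),np.sin(o[2])
L=lambda P:np.round([c*(P[0]-o[0])+s*(P[1]-o[1]),-s*(P[0]-o[0])+c*(P[1]-o[1])],1)
for n,a,b,z in [("cart corner",147,202,44.5),("cart corner",277,202,44.5),("bed edge",125,157,28),("bed edge",301,157,28),("stop line",160,183,28),("stop line",265,183,28),("stop line top",160,170,33)]: print(n,L(at(f,*q(a,b),z,True)))
```

```text
xy [536.  -13.6] yaw 14.37
[[-0.8, -1.0], [0.7, -0.9], [0.0, 0.8], [0.0, 0.8]]
cart corner [-37.9 -12.5]
cart corner [-37.8  13.1]
bed edge [-44.7 -18.3]
bed edge [-44.6  19.5]
stop line [-38.9 -10.8]
stop line [-38.9  11.8]
stop line top [-42.5 -10.5]
```

```bash
python3 -m jog '[[[0,0,0.4],0,0.1],[[0,0,0.2],0,0.1],[[0,0,0],0,0.1]]'; python3 tgt.py 51
```

```text
time_s: 8.15
ee_pos: [536.6, -13.8, 52.4]
ee_rot: [-180.0, -1.0, -165.8]
force: [-0.1, 0.3, -0.1]
gripper_width: 25.5
8.15 [536.6 -13.8  52.4] [-180.    -1.  -165.8] F [-0.1  0.3 -0.1] T [ 0.07  0.01 -0.05] w 25.5 q6 -106.4
cart now [536.6 -13.4  32.4]
turn/row -0.03 n 1
[[0.02, 0.01, 0.14]]
```

```bash
python3 -m jog '[[[0,0,0.12],0,0.1],[[0,0,0.05],0,0.1],[[0,0,0],0,0.1]]'; python3 tgt.py 50.5
```

```text
time_s: 8.52
ee_pos: [536.8, -13.8, 51.3]
ee_rot: [-180.0, -0.9, -165.8]
force: [-0.9, -0.4, 2.4]
gripper_width: 25.7
8.53 [536.8 -13.8  51.3] [-180.    -0.9 -165.8] F [-0.9 -0.4  2.4] T [0.03 0.07 0.02] w 25.7 q6 -106.4
cart now [536.8 -13.4  31.3]
turn/row -0.03 n 1
[[0.03, 0.02, 0.08]]
```

Contact at the expected height (2.4 N). Lower a hair and open gently.

```bash
python3 -m jog '[[[0,0,0.04],0,0.1],[[0,0,0],0,0.31],[[0,0,0],0,0.34],[[0,0,0],0,0.37],[[0,0,0],0,0.42],[[0,0,0],0,0.42]]'; python3 tgt.py 50.5; python3 -m jog '[[[0,0,-0.8],0,0.42],[[0,0,-2.5],0,0.42],[[0,0,-4],0,0.45],[[0,0,-4],0,0.45],[[0,0,-2],0,0.6],[[-3.5,0,0],0,0.6],[[-3.5,0,0],0,0.6],[[-2,0,0],0,0.6],[[0,0,0],0,0.6]]'; python3 -c "
from h import *
st(); f=grab('wrist','w7')
im=cv2.imread('pics/w7.png')[20:270,200:440]; a=cv2.resize(im,None,fx=2.3,fy=2.3,interpolation=cv2.INTER_CUBIC)
cv2.imwrite('pics/w7c.png',a)"
```

```text
time_s: 9.28
ee_pos: [536.8, -13.7, 50.3]
ee_rot: [-180.0, -1.0, -165.8]
force: [-0.4, 0.9, -0.1]
gripper_width: 38.3
9.28 [536.8 -13.7  50.3] [-180.    -1.  -165.8] F [-0.4  0.9 -0.1] T [ 0.06 -0.01 -0.03] w 38.3 q6 -106.4
cart now [536.8 -13.4  30.3]
turn/row -0.02 n 1
[[0.03, 0.02, -0.02]]
time_s: 10.4
ee_pos: [628.6, 9.3, 191.9]
ee_rot: [-179.9, -0.7, -165.8]
force: [-0.6, 0.2, -1.0]
gripper_width: 55.3
10.4 [628.6   9.3 191.9] [-179.9   -0.7 -165.8] F [-0.6  0.2 -1. ] T [ 0.07  0.06 -0.05] w 55.3 q6 -104.1
```

Run:
```python
from fit import *
f=load('w7'); print(proj(f,[536.3,-13.4,36],True), [proj(f,P,True).round() for P in ([563,-6,45],[481,-27,41],[591.5,.9,41])])
for t in (30,40,48): 
  try: rectfit(f,270,360,20,230,t,36)
  except Exception as e: print(e)
```

```text
[315.56723954  98.21653198] [array([316., 126.]), array([316.,  42.]), array([316., 156.])]
centre [568.5 -19.6] size [12.  1.] yaw mod180 14.0 px [301 122   2  13  15]
centre [508.9  -7.6] size [21.   4.8] yaw mod180 27.7 px [328  63   6  21  28]
centre [541.8 -12.5] size [68.4 27.7] yaw mod180 13.9 px [301  70  29  69 497]
```

View pics/w7c.png

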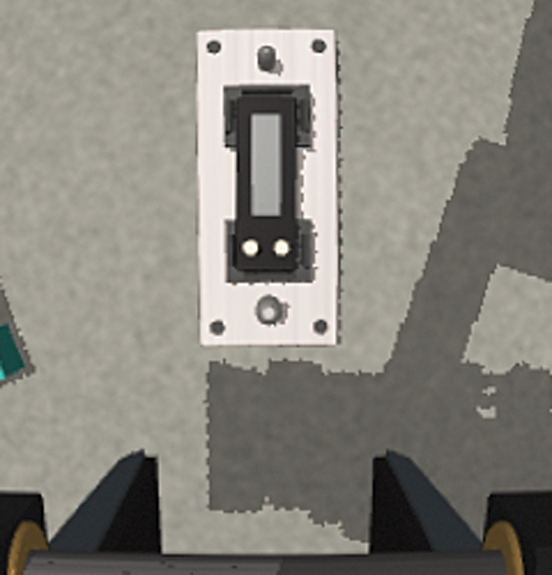

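Run:
```python
from fit import *
f=load('w7'); q=lambda a,b:(200+(a-.65)/2.3,20+(b-.65)/2.3)
H=fit(f,[((-75,-32,16),q(197,30)),((-75,32,16),q(337,30)),((75,-32,16),q(200,346)),((75,32,16),q(338,344)),((57,0,41),q(268,313))],(536,-13,14.7))
C=fit(f,[((-38,-13,36),q(237,96)),((-38,13,36),q(296,96)),((38,-13,36),q(235,270)),((38,13,36),q(297,270)),((28,-6.5,45),q(250,247)),((28,6.5,45),q(282,247))],(536,-13,14.7))
```

```text
xy [536.2 -12.7] yaw 14.52
[[0.2, -0.3], [-0.3, -0.5], [0.1, 0.1], [-0.4, 0.7], [0.3, 0.0]]
xy [537.  -13.3] yaw 14.04
[[-0.4, 0.2], [0.4, 0.2], [0.4, -0.2], [-0.4, -0.1], [0.2, -0.1], [-0.2, -0.0]]
```

Run:
```python
from h import *
f=load('top1'); g=load('scene1')
print('bottle cap',at(f,398,120,148),'base',at(f,388,133,5),'scene cap',at(g,224,281,148), 'base',at(g,235,305,5))
print('timer',at(f,455,194,18),'fake',at(f,372,173,29))
plan(497,-288,190,110,step=50)
```

```text
bottle cap [ 769.57014127 -234.32205304  148.        ] base [ 759.72886487 -228.69706193    5.        ] scene cap [ 769.76269607 -232.01520554  148.        ] base [ 776.83852593 -229.93203809    5.        ]
timer [ 541.50655292 -471.53509223   18.        ] fake [ 607.2948214  -169.27045459   29.        ]
turn/row 9.35 n 9
[[2.22, -2.85, 0.02], [1.72, -3.17, 0.02], [1.19, -3.41, 0.02], [0.62, -3.55, 0.02], [0.03, -3.61, 0.02], [-0.56, -3.56, 0.02], [-1.13, -3.43, 0.02], [-1.67, -3.2, 0.02], [-2.17, -2.88, 0.02]]
```

```bash
python3 -c "
from h import *
plan(535,-393,195,110,n=9)"
```

```text
turn/row 9.35 n 9
[[2.09, -4.08, -0.03], [1.4, -4.37, -0.03], [0.67, -4.54, -0.03], [-0.07, -4.59, -0.03], [-0.82, -4.51, -0.03], [-1.54, -4.32, -0.03], [-2.22, -4.01, -0.03], [-2.84, -3.6, -0.03], [-3.39, -3.09, -0.03]]
```

```bash
python3 -m jog '[[[2.1,-4.1,0],9.4,0.6],[[1.4,-4.4,0],9.4,0.6],[[0.7,-4.5,0],9.4,0.6],[[-0.1,-4.6,0],9.4,0.6],[[-0.8,-4.5,0],9.4,0.6],[[-1.5,-4.3,0],9.4,0.6],[[-2.2,-4.0,0],9.4,0.6],[[-2.8,-3.6,0],9.4,0.6],[[-3.4,-3.1,0],9.4,0.6],[[0,0,0],0,0.6]]'
python3 - <<'E'
from h import *
st(); f=grab('wrist','w8')
print(proj(f,[504,-307,29],True))
g=cv2.cvtColor(f["color"],cv2.COLOR_RGB2GRAY); hsv=cv2.cvtColor(f["color"],cv2.COLOR_RGB2HSV)
# bright cover top
for thr in (200,215,225):
    m=np.zeros_like(g); m[:260,180:460]=255*(g[:260,180:460]>thr)
    n,l,s,c=cv2.connectedComponentsWithStats(m)
    for k in np.argsort(-s[1:,4])[:3]+1: print(thr,s[k],c[k].round(1))
E
```

```text
time_s: 11.7
ee_pos: [508.9, -399.7, 198.4]
ee_rot: [-179.0, -0.1, 106.7]
force: [-0.3, 0.8, 0.0]
gripper_width: 54.5
11.7 [ 508.9 -399.7  198.4] [-1.790e+02 -1.000e-01  1.067e+02] F [-0.3  0.8  0. ] T [-0.07  0.06 -0.04] w 54.5 q6 -55.2
[339.04099433 102.72054535]
200 [ 310   38   51   35 1116] [338.1  53.7]
200 [292 220  63  40 973] [320.3 240.4]
200 [320 162  22   5  65] [330.2 164.2]
215 [ 310   39   51   33 1080] [338.3  53.8]
215 [292 221  63  39 904] [320.1 240.6]
215 [320 162  21   5  57] [330.  164.3]
225 [ 310   39   51   33 1013] [338.3  53.5]
225 [293 221  62  39 833] [319.8 240.9]
225 [320 162  21   5  53] [329.9 164.4]
```

Run:
```python
from h import *
f=load('w8'); g=cv2.cvtColor(f["color"],cv2.COLOR_RGB2GRAY)
for thr in (165,180,200):
    m=np.zeros_like(g); m[10:205,270:400]=255*(g[10:205,270:400]>thr)
    n,l,s,c=cv2.connectedComponentsWithStats(m)
    keep=[k for k in range(1,n) if s[k,4]>40]; print([s[k].tolist() for k in keep])
    vv,uu=np.where(np.isin(l,keep)); P=np.array([at(f,u,v,29,True)[:2] for u,v in zip(uu,vv)],np.float32)
    print(cv2.minAreaRect(P))
# dark holes / block inside
m=np.zeros_like(g); m[30:175,305:370]=255*(g[30:175,305:370]<90)
n,l,s,c=cv2.connectedComponentsWithStats(m)
for k in range(1,n):
    if s[k,4]>8: print(s[k].tolist(),c[k].round(1),at(f,*c[k],29,True)[:2].round(1))
cv2.imwrite('pics/w8c.png',cv2.resize(cv2.imread('pics/w8.png')[10:250,250:430],None,fx=2.5,fy=2.5,interpolation=cv2.INTER_CUBIC))
```

```text
[[309, 38, 52, 36, 1206], [320, 162, 26, 6, 85], [347, 162, 13, 6, 48], [335, 196, 14, 8, 46]]
((511.7458190917969, -324.1936950683594), (51.738304138183594, 175.2288055419922), 21.79596710205078)
[[309, 38, 52, 35, 1166], [320, 162, 22, 5, 75]]
((504.28094482421875, -305.594482421875), (51.68769836425781, 134.29702758789062), 21.79596519470215)
[[310, 38, 51, 35, 1116], [320, 162, 22, 5, 65]]
((504.1315612792969, -305.7590637207031), (50.267520904541016, 134.19094848632812), 21.342437744140625)
[351, 48, 5, 4, 15] [352.9  49.5] [ 501.3 -248.2]
[314, 50, 4, 4, 15] [315.6  51.6] [ 465.4 -262.1]
[324, 71, 33, 46, 1267] [340.   94.1] [ 502.3 -298. ]
[348, 154, 3, 6, 9] [348.7 156.8] [ 530.3 -357.9]
[360, 155, 5, 5, 21] [362. 157.] [ 543.8 -353.8]
[324, 158, 5, 5, 22] [325.9 159.9] [ 508.6 -368.1]
[317, 164, 3, 5, 9] [318.2 166.2] [ 502.8 -376.8]
```

```bash
python3 -c "
from h import *
plan(501.4,-299.8,100,112,n=3)"
```

```text
turn/row -1.72 n 3
[[3.21, 0.69, 3.28], [3.19, 0.79, 3.28], [3.16, 0.88, 3.28]]
```

```bash
python3 -m jog '[[[3.2,0.7,2.5],-2,0.6],[[3.2,0.8,2.5],-2,0.6],[[3.2,0.9,2.5],-1.5,0.6],[[0,0,1],0,0.6],[[0,0,0],0,0.6]]'; python3 -c "
from h import *
st(); plan(501.4,-299.8,70,112,n=2)"
```

```text
time_s: 12.38
ee_pos: [497.9, -291.1, 113.2]
ee_rot: [-179.1, -0.3, 113.0]
force: [0.3, 0.1, 0.1]
gripper_width: 54.8
12.38 [ 497.9 -291.1  113.2] [-179.1   -0.3  113. ] F [0.3 0.1 0.1] T [-0.15  0.01 -0.02] w 54.8 q6 -53.8
turn/row 0.48 n 2
[[-0.47, -0.01, 2.16], [-0.47, -0.0, 2.16]]
```

```bash
python3 -m jog '[[[-0.8,0,2],1,0.6],[[-0.1,0,2],0,0.6],[[0,0,0],0,0.6]]'; python3 -c "
from h import *
st(); plan(501.4,-299.8,50,112,n=2)"
```

```text
time_s: 12.75
ee_pos: [503.3, -301.7, 75.7]
ee_rot: [-179.4, 0.1, 112.0]
force: [-0.6, -0.1, 0.2]
gripper_width: 54.6
12.75 [ 503.3 -301.7   75.7] [-1.794e+02  1.000e-01  1.120e+02] F [-0.6 -0.1  0.2] T [-0.01 -0.03  0.05] w 54.6 q6 -53.3
turn/row -0.02 n 2
[[0.13, -0.05, 1.29], [0.13, -0.05, 1.29]]
```

```bash
python3 -m jog '[[[0.2,-0.1,1.4],0,0.6],[[0.05,0,0.8],0,0.6],[[0,0,0.1],0,0.6],[[0,0,0],0,0.6]]'; python3 -c "
from h import *
st(); plan(501.4,-299.8,50,112,n=1)"
```

```text
time_s: 13.25
ee_pos: [502.6, -301.1, 53.8]
ee_rot: [-179.5, 0.3, 111.9]
force: [0.2, -0.9, 0.3]
gripper_width: 54.6
13.25 [ 502.6 -301.1   53.8] [-179.5    0.3  111.9] F [ 0.2 -0.9  0.3] T [-0.03  0.04  0.01] w 54.6 q6 -53.2
turn/row -0.06 n 1
[[0.17, -0.06, 0.38]]
```

```bash
python3 -m jog '[[[0.17,-0.06,0.35],0,0.6],[[0,0,0],0,0.4],[[0,0,0],0,0.3],[[0,0,0],0,0.2],[[0,0,0],0,0.2],[[0,0,0],0,0.2]]' 50; python3 -c "
from h import *
st()"
```

```text
time_s: 14.0
ee_pos: [501.6, -299.8, 50.8]
ee_rot: [-179.6, 0.3, 112.0]
force: [-0.5, -1.0, -0.7]
gripper_width: 27.7
14.0 [ 501.6 -299.8   50.8] [-179.6    0.3  112. ] F [-0.5 -1.  -0.7] T [-0.02  0.01  0.04] w 27.7 q6 -53.2
```

```bash
python3 -m jog '[[[0,0,-1],0,0.2],[[0,0,-2.5],0,0.2],[[0,0,-4],0,0.2],[[0,0,-3],0,0.2],[[0,0,0],0,0.2]]'; python3 -c "
from h import *
st(); plan(527.6,-15.3,150,-165.6,n=10)"
```

```text
time_s: 14.62
ee_pos: [501.3, -298.4, 159.0]
ee_rot: [-179.5, 0.2, 111.9]
force: [-0.1, 0.1, -2.2]
gripper_width: 27.9
14.62 [ 501.3 -298.4  159. ] [-179.5    0.2  111.9] F [-0.1  0.1 -2.2] T [-0.1   0.01 -0.04] w 27.9 q6 -53.3
turn/row -8.25 n 10
[[2.53, 1.3, 0.09], [2.32, 1.65, 0.09], [2.05, 1.97, 0.09], [1.75, 2.24, 0.09], [1.41, 2.47, 0.09], [1.04, 2.65, 0.09], [0.65, 2.77, 0.09], [0.25, 2.83, 0.09], [-0.16, 2.84, 0.09], [-0.56, 2.79, 0.09]]
```

```bash
python3 -m jog '[[[2.5,1.3,0],-8.3,0.2],[[2.3,1.7,0],-8.3,0.2],[[2.1,2.0,0],-8.3,0.2],[[1.8,2.2,0],-8.3,0.2],[[1.4,2.5,0],-8.3,0.2],[[1.0,2.7,0],-8.3,0.2],[[0.7,2.8,0],-8.3,0.2],[[0.3,2.8,0],-8.3,0.2],[[-0.2,2.5,0],-8.3,0.2],[[-0.4,1.5,0],-8.3,0.2]]'; python3 -m jog '[[[0,0,0],0,0.2],[[0,0,0],0,0.2]]'
python3 - <<'E'
from h import *
st(); plan(527.6,-15.3,110,-165.6,n=2)
f=grab('wrist','w9'); s=telemetry.state(); p=s["ee_pos"]; Rt=R.from_euler('xyz',s["ee_rot"],degrees=True).as_matrix()
g=cv2.cvtColor(f["color"],cv2.COLOR_RGB2GRAY)
# predicted pixels of the cover's small hole and corner bolt holes; cover z offset from TCP
for c in [(-57,0,29),(-57,-19,29),(-57,19,29),(-69,-26,29),(-69,26,29),(57,0,29),(0,0,29)]:
    t=np.array([-(c[0]+9),c[1],50.8-c[2]]); P=p+Rt@t; print(c,proj(f,P,True).round(1))
m=np.zeros_like(g); m[100:250,240:390]=255*(g[100:250,240:390]<95)
n,l,st_,c=cv2.connectedComponentsWithStats(m)
zt=p[2]-21.8
for k in range(1,n):
    if 8<st_[k,4]<400: print(st_[k].tolist(),c[k].round(1),(Rt.T@(at(f,*c[k],zt,True)-p)).round(1))
cv2.imwrite('pics/w9c.png',cv2.resize(cv2.imread('pics/w9.png')[60:300,190:440],None,fx=2.5,fy=2.5,interpolation=cv2.INTER_CUBIC))
E
```

```text
time_s: 15.88
ee_pos: [512.6, -20.5, 142.5]
ee_rot: [179.4, -1.8, -162.5]
force: [0.0, -0.1, -2.7]
gripper_width: 27.6
time_s: 16.12
ee_pos: [511.1, -20.0, 140.3]
ee_rot: [179.4, -2.0, -162.6]
force: [-0.2, 0.7, -2.1]
gripper_width: 27.2
16.12 [511.1 -20.  140.3] [ 179.4   -2.  -162.6] F [-0.2  0.7 -2.1] T [ 0.05 -0.01  0.02] w 27.2 q6 -110.8
turn/row 1.52 n 2
[[-0.86, -0.02, 1.52], [-0.86, 0.0, 1.52]]
(-57, 0, 29) [314.6 162. ]
(-57, -19, 29) [281.2 162.1]
(-57, 19, 29) [348.1 162.1]
(-69, -26, 29) [268.5 141.2]
(-69, 26, 29) [360.7 141.3]
(57, 0, 29) [314.6 327. ]
(0, 0, 29) [314.6 254.4]
[360, 148, 22, 67, 277] [365. 183.] [35.6 29.4 23.4]
[374, 156, 16, 26, 66] [383.2 169.2] [43.8 40.  23.8]
[277, 158, 9, 9, 68] [281.2 162.2] [ 47.7 -19.1  23.3]
[307, 158, 6, 11, 22] [308.7 163.3] [47.  -3.4 23.4]
[345, 158, 9, 9, 66] [348.5 162.2] [47.7 19.5 23.7]
[376, 190, 6, 5, 10] [378.2 192. ] [30.2 37.6 23.3]
[378, 198, 12, 26, 117] [385.4 211.1] [18.5 42.6 22.9]
[373, 201, 7, 5, 19] [376.1 203.4] [23.3 36.6 23. ]
```

```bash
python3 -m jog '[[[-0.9,0,2],1.5,0.2],[[-0.8,0,1],1.5,0.2],[[0,0,0],0,0.2]]'; python3 -m jog '[[[0,0,-3],0,0.2],[[0,0,0],0,0.2]]'; python3 -m jog '[[[0,0,3],0,0.2],[[0,0,0],0,0.2]]'
```

```text
time_s: 16.55
ee_pos: [526.8, -17.1, 109.0]
ee_rot: [179.5, -2.0, -166.0]
force: [-0.0, 0.6, -2.7]
gripper_width: 27.5
time_s: 16.8
ee_pos: [528.0, -17.8, 139.7]
ee_rot: [179.5, -2.1, -166.1]
force: [0.1, -0.5, -1.5]
gripper_width: 27.7
time_s: 17.05
ee_pos: [526.0, -18.1, 108.9]
ee_rot: [179.5, -2.1, -166.1]
force: [-0.8, -0.4, -1.7]
gripper_width: 27.9
```

```bash
cat > cov.py <<'E'
from h import *
s=telemetry.state(); p=np.array(s["ee_pos"]); Rt=R.from_euler('xyz',s["ee_rot"],degrees=True).as_matrix()
H=np.array([536.3,-13.1]); a=np.radians(14.4); ax=np.array([np.cos(a),np.sin(a)])
st(); E=[]
for n,tx,h in (("large",-66.3,57),("small",47.7,-57)):
    P=p+Rt@np.array([tx,.2,50.8]); e=H+h*ax-P[:2]; E.append(e); print(n,P.round(1),"err",e.round(1),"along/across holder",round(float(e@ax),1),round(float(e@[-ax[1],ax[0]]),1))
m=(E[0]+E[1])/2; d=Rt.T@np.array([m[0],m[1],0]); print("tool shift cm",(d/10).round(2),"yaw change",round(float(np.degrees(((E[0]-E[1])@[-ax[1],ax[0]])/114)),2),"(turn = minus)")
E
python3 cov.py
```

```text
17.05 [526.  -18.1 108.9] [ 179.5   -2.1 -166.1] F [-0.8 -0.4 -1.7] T [0.02 0.01 0.02] w 27.9 q6 -106.9
large [588.4  -2.   55.7] err [3.1 3.1] along/across holder 3.8 2.2
small [477.8 -29.4  59.8] err [3.3 2.1] along/across holder 3.7 1.3
tool shift cm [-0.38  0.18 -0.01] yaw change 0.49 (turn = minus)
```

```bash
python3 -m jog '[[[-0.42,0.18,0.8],-0.5,0.2]]'; python3 cov.py
```

```text
time_s: 17.18
ee_pos: [530.1, -15.5, 101.4]
ee_rot: [179.5, -2.0, -165.6]
force: [0.3, 0.2, -1.7]
gripper_width: 27.4
17.18 [530.1 -15.5 101.4] [ 179.5   -2.  -165.6] F [ 0.3  0.2 -1.7] T [ 0.01  0.03 -0.02] w 27.4 q6 -107.1
large [592.5   1.2  48.3] err [-0.9 -0.1] along/across holder -0.9 0.2
small [482.1 -27.2  52.2] err [-1.  -0.1] along/across holder -1.0 0.2
tool shift cm [0.1  0.02 0.  ] yaw change -0.02 (turn = minus)
```

```bash
python3 -m jog '[[[0.05,0,0.9],0,0.2]]'; python3 cov.py
```

```text
time_s: 17.3
ee_pos: [529.8, -15.5, 92.2]
ee_rot: [179.6, -1.9, -165.6]
force: [0.8, 0.9, -1.6]
gripper_width: 27.7
17.3 [529.8 -15.5  92.2] [ 179.6   -1.9 -165.6] F [ 0.8  0.9 -1.6] T [ 0.04 -0.04 -0.02] w 27.7 q6 -107.1
large [592.2   1.2  39.2] err [-0.7 -0.1] along/across holder -0.7 0.0
small [481.9 -27.2  43. ] err [-0.8 -0.1] along/across holder -0.8 0.1
tool shift cm [0.07 0.01 0.  ] yaw change -0.03 (turn = minus)
```

```bash
python3 -m jog '[[[0.06,0,0.5],0,0.2]]'; python3 cov.py;  python3 -m jog '[[[0.03,0,0.4],0,0.2]]'; python3 cov.py
```

```text
time_s: 17.42
ee_pos: [528.9, -15.5, 86.7]
ee_rot: [179.6, -1.9, -165.6]
force: [-1.0, -0.8, -2.6]
gripper_width: 27.7
17.43 [528.9 -15.5  86.7] [ 179.6   -1.9 -165.6] F [-1.  -0.8 -2.6] T [0.1  0.03 0.04] w 27.7 q6 -107.2
large [591.3   1.1  33.7] err [ 0.2 -0.1] along/across holder 0.2 -0.1
small [480.9 -27.3  37.5] err [0.2 0. ] along/across holder 0.2 -0.0
tool shift cm [-0.02 -0.01 -0.  ] yaw change -0.04 (turn = minus)
time_s: 17.55
ee_pos: [528.7, -15.6, 82.5]
ee_rot: [179.6, -1.9, -165.6]
force: [-0.6, 0.3, -2.1]
gripper_width: 27.5
17.55 [528.7 -15.6  82.5] [ 179.6   -1.9 -165.6] F [-0.6  0.3 -2.1] T [ 0.11 -0.12  0.05] w 27.5 q6 -107.2
large [591.    1.1  29.5] err [ 0.5 -0. ] along/across holder 0.5 -0.1
small [480.7 -27.3  33.3] err [0.4 0.1] along/across holder 0.4 -0.0
tool shift cm [-0.04 -0.01 -0.  ] yaw change -0.04 (turn = minus)
```

```bash
python3 -m jog '[[[-0.03,0,0.5],0,0.2]]'; python3 cov.py;  python3 -m jog '[[[0,0,0.4],0,0.2]]'; python3 cov.py
```

```text
time_s: 17.68
ee_pos: [529.1, -15.5, 77.6]
ee_rot: [179.6, -1.9, -165.6]
force: [0.2, -0.7, -1.7]
gripper_width: 27.7
17.68 [529.1 -15.5  77.6] [ 179.6   -1.9 -165.6] F [ 0.2 -0.7 -1.7] T [ 0.04 -0.07  0.03] w 27.7 q6 -107.2
large [591.6   1.1  24.7] err [-0.1 -0.1] along/across holder -0.1 -0.1
small [481.2 -27.3  28.4] err [-0.1 -0. ] along/across holder -0.1 0.0
tool shift cm [ 0.01 -0.    0.  ] yaw change -0.04 (turn = minus)
time_s: 17.8
ee_pos: [529.1, -15.6, 73.4]
ee_rot: [179.6, -1.8, -165.6]
force: [1.3, -0.1, -3.1]
gripper_width: 27.6
17.8 [529.1 -15.6  73.4] [ 179.6   -1.8 -165.6] F [ 1.3 -0.1 -3.1] T [ 0.05 -0.03  0.02] w 27.6 q6 -107.2
large [591.6   1.1  20.5] err [-0.1 -0. ] along/across holder -0.1 -0.0
small [481.2 -27.3  24.2] err [-0.2  0. ] along/across holder -0.1 0.1
tool shift cm [0.01 0.   0.  ] yaw change -0.04 (turn = minus)
```

```bash
python3 -m jog '[[[0,0,0.3],0,0.2]]' 60; python3 cov.py;  python3 -m jog '[[[0,0,0.3],0,0.2]]'; python3 cov.py
```

```text
time_s: 17.92
ee_pos: [529.1, -15.6, 70.4]
ee_rot: [179.6, -1.8, -165.6]
force: [-0.9, -0.2, 4.8]
gripper_width: 27.7
17.93 [529.1 -15.6  70.4] [ 179.6   -1.8 -165.6] F [-0.9 -0.2  4.8] T [0.11 0.14 0.02] w 27.7 q6 -107.2
large [591.5   1.1  17.5] err [-0. -0.] along/across holder -0.0 -0.0
small [481.2 -27.3  21.2] err [-0.1  0. ] along/across holder -0.1 0.1
tool shift cm [0. 0. 0.] yaw change -0.04 (turn = minus)
time_s: 18.05
ee_pos: [528.9, -15.6, 68.9]
ee_rot: [179.6, -1.8, -165.6]
force: [-8.2, 1.4, 21.6]
gripper_width: 27.6
18.05 [528.9 -15.6  68.9] [ 179.6   -1.8 -165.6] F [-8.2  1.4 21.6] T [0.08 0.64 0.01] w 27.6 q6 -107.2
large [591.3   1.1  16. ] err [0.2 0. ] along/across holder 0.2 -0.0
small [481.  -27.3  19.6] err [0.1 0.1] along/across holder 0.1 0.0
tool shift cm [-0.01  0.   -0.  ] yaw change -0.04 (turn = minus)
```

```bash
python3 -m jog '[[[0,0,0.05],0,0.2]]' 15; python3 cov.py;  python3 -m jog '[[[0,0,0.15],0,0.2]]'; python3 cov.py
```

```text
time_s: 18.18
ee_pos: [528.8, -15.6, 69.4]
ee_rot: [179.6, -1.8, -165.6]
force: [-2.0, -1.0, 5.2]
gripper_width: 28.0
18.18 [528.8 -15.6  69.4] [ 179.6   -1.8 -165.6] F [-2.  -1.   5.2] T [ 0.07  0.29 -0.02] w 28.0 q6 -107.2
large [591.3   1.1  16.5] err [0.2 0. ] along/across holder 0.2 -0.0
small [481.  -27.4  20.1] err [0.1 0.1] along/across holder 0.1 0.1
tool shift cm [-0.02  0.   -0.  ] yaw change -0.04 (turn = minus)
time_s: 18.3
ee_pos: [528.8, -15.6, 68.9]
ee_rot: [179.6, -1.8, -165.6]
force: [-2.8, -0.3, 5.8]
gripper_width: 27.7
18.3 [528.8 -15.6  68.9] [ 179.6   -1.8 -165.6] F [-2.8 -0.3  5.8] T [ 0.12  0.34 -0.01] w 27.7 q6 -107.2
large [591.3   1.1  16.1] err [0.2 0. ] along/across holder 0.2 -0.0
small [481.  -27.4  19.6] err [0.1 0.1] along/across holder 0.1 0.1
tool shift cm [-0.02  0.   -0.  ] yaw change -0.04 (turn = minus)
```

```bash
for i in 1 ; do python3 -m jog '[[[0,0,0.3],0,0.2]]'; python3 -m jog '[[[0,0,0.3],0,0.2]]'; python3 -m jog '[[[0,0,0.3],0,0.2]]'; done
python3 - <<'E'
from h import *
import subprocess
f=grab('wrist','w10'); s=telemetry.state(); p=s["ee_pos"]; Rt=R.from_euler('xyz',s["ee_rot"],degrees=True).as_matrix()
g=cv2.cvtColor(f["color"],cv2.COLOR_RGB2GRAY)
m=np.zeros_like(g); m[100:250,240:390]=255*(g[100:250,240:390]<95)
n,l,S,c=cv2.connectedComponentsWithStats(m)
for k in range(1,n):
    if 25<S[k,4]<150: print(S[k].tolist(),c[k].round(1))
for t in [(47.7,-19,21.8),(47.7,19.2,21.8)]: print('pred if rigid',proj(f,p+Rt@np.array(t),True).round(1))
E
```

```text
time_s: 18.42
ee_pos: [528.5, -15.7, 67.2]
ee_rot: [179.6, -1.8, -165.6]
force: [-5.1, -0.5, 9.8]
gripper_width: 28.1
time_s: 18.55
ee_pos: [528.3, -15.7, 66.2]
ee_rot: [179.6, -1.8, -165.6]
force: [-6.2, 1.0, 19.7]
gripper_width: 27.7
time_s: 18.68
ee_pos: [528.3, -15.6, 66.0]
ee_rot: [179.6, -1.7, -165.5]
force: [-5.4, 0.5, 19.0]
gripper_width: 27.8
[307, 155, 15, 14, 65] [313.6 162.9]
[277, 158, 10, 9, 65] [281.5 162.2]
[344, 158, 9, 9, 67] [348.2 162.3]
[375, 163, 15, 23, 54] [383.3 172.4]
[240, 206, 5, 24, 34] [240.9 216.8]
pred if rigid [281.3 162.7]
pred if rigid [348.5 162.7]
```

```bash
cat > sp.py <<'E'
from h import *
def cen(g,u,v):
    w=np.clip(200-g[v-8:v+9,u-8:u+9].astype(float),0,None); yy,xx=np.mgrid[v-8:v+9,u-8:u+9]; return np.array([(w*xx).sum(),(w*yy).sum()])/w.sum()
def run(fn):
    f=load(fn); g=cv2.cvtColor(f["color"],cv2.COLOR_RGB2GRAY); K=f["K"]; r=[]
    A=cen(g,281,162);B=cen(g,348,162)
    for q in (A,B):
        x,y=(q-[K[0,2],K[1,2]])/K[0,0]; th=np.hypot(x,y); r.append(np.array([x,y])*np.tan(th)/th)
    d=np.linalg.norm(r[1]-r[0]); print(fn,A.round(2),B.round(2),"depth for 38.4 mm:",round(38.4/d,2),"y(mm)",round(38.4/d*(r[0][1]+r[1][1])/2,2))
if __name__=="__main__":
    import sys
    for n in sys.argv[1:]: run(n)
E
python3 sp.py w9 w10
```

```text
w9 [281.22 162.27] [348.52 162.27] depth for 38.4 mm: 175.16 y(mm) -21.43
w10 [281.45 162.28] [348.26 162.29] depth for 38.4 mm: 176.46 y(mm) -21.58
```

```bash
python3 -m jog '[[[0,0,0.3],0,0.2]]' 40; python3 -m jog '[[[0,0,0.3],0,0.2]]'
python3 - <<'E'
from h import *
st()
for i in range(6): f=grab('wrist','w11')
cv2.imwrite('pics/w11.png',f["color"][:,:,::-1])
st(); t=grab('top','top2'); s=grab('scene','scene2')
a=cv2.resize(f["color"][100:300,200:440,::-1],None,fx=2,fy=2,interpolation=cv2.INTER_CUBIC)
b=cv2.resize(np.array(s["color"])[150:280,200:400,::-1],(308,200),interpolation=cv2.INTER_CUBIC);c=cv2.resize(np.array(t["color"])[140:240,260:420,::-1],(308,200),interpolation=cv2.INTER_CUBIC)
cv2.imwrite('pics/fin.png',np.hstack([a,np.vstack([b,c])]))
E
python3 sp.py w11; python3 cov.py
```

```text
time_s: 18.85
ee_pos: [528.4, -15.6, 66.0]
ee_rot: [179.7, -1.6, -165.5]
force: [-6.5, 1.8, 21.0]
gripper_width: 27.6
time_s: 18.98
ee_pos: [528.3, -15.6, 66.0]
ee_rot: [179.7, -1.6, -165.5]
force: [-5.0, 0.6, 20.8]
gripper_width: 28.0
18.98 [528.3 -15.6  66. ] [ 179.7   -1.6 -165.5] F [-5.   0.6 20.8] T [-0.05  1.38 -0.06] w 28.0 q6 -107.1
19.27 [528.4 -15.6  66. ] [ 179.7   -1.6 -165.5] F [-5.6  0.5 20.4] T [ 0.01  1.37 -0.06] w 27.7 q6 -107.1
w11 [281.44 162.18] [348.24 162.23] depth for 38.4 mm: 176.46 y(mm) -21.63
19.38 [528.4 -15.6  66. ] [ 179.7   -1.6 -165.5] F [-6.5 -0.6 19.8] T [-0.04  1.33  0.  ] w 27.9 q6 -107.1
large [591.1   1.1  13.4] err [ 0.4 -0. ] along/across holder 0.4 -0.1
small [480.7 -27.3  16.5] err [0.4 0.1] along/across holder 0.4 -0.0
tool shift cm [-0.04 -0.01 -0.  ] yaw change -0.06 (turn = minus)
```

View pics/fin.png

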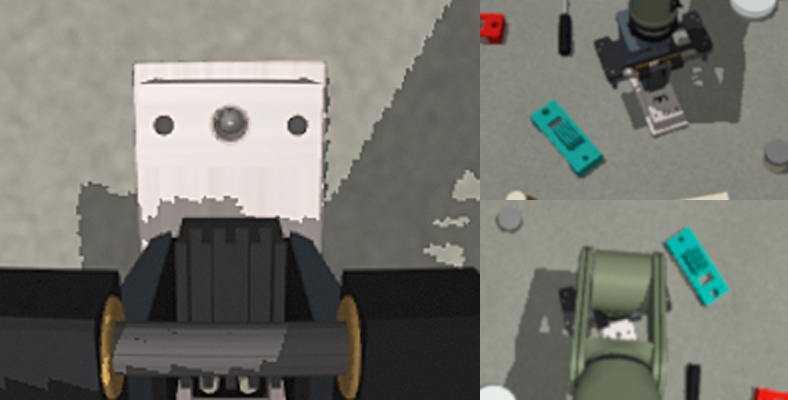

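```bash
python3 -c "
from h import *
job_done(); st()"
```

```text
the job is handed in; nothing more can be done
the job is handed in; nothing more can be done
```

The cartridge is in the sprung bed and the cover is on both dowels. I handed the job in at about 19.4 s on the robot's clock, with the gripper still pressing the cover shut; `job_done()` gave no verdict.

**Cartridge:** I set it down with about 2.4 N of contact, ports at the large-dowel end, and let go. In the picture taken afterwards it lay about 1 mm along and 0.6 mm across from the bed's centre.

**Cover:** It went down over both dowels without jamming, with both holes computed within about 0.5 mm of their dowels. The gripper was tilted about 1.8° as it came down, so the large foot touched first. I dropped the grip from 60 N to 15 N so the cover could level in the pads, pressed until it stopped moving, then gripped at 40 N.

**Last checks:**
- The press held at about 20 N for 0.3 s, with the gripper height steady at 66.0 mm.
- The bolt-hole spacing in the wrist picture shows the cover turned about 2.1° in the pads, which makes it level to about 0.3°.
- The wrist moment had moved from the large foot to between the feet. This rests on my guess at the sensor's reference point.
- My calculation that treats the cover as fixed in the gripper put the large foot at 13.4 mm, which is below the plate. That confirms the cover pivoted in the pads, so this calculation no longer gives the feet's heights.
- I did not measure the foot gap or the bed travel directly.
- I never commanded a move near the other things on the bench, but I did not measure their positions afterwards.

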